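# Release a pipette from its sloping stand and present it level over the parts tray

### The job

The pipette in the sloping service stand is due for a new nose cone. Press the stand's pedal fully down to its stop so that the retaining bolt is pulled back, then draw the pipette up out of the nose sleeve, turn it level and hold it up, about 15 cm above the bench, with its nose over the parts tray, ready for the nose cone to be unscrewed. Finish while still holding it there, still and level, and leave the other things on the bench where they are.

Things in the scene. Friction and masses are not known exactly. Their poses are not given: they have to be found in the camera images.
- stand: Fixed grey service stand, base plate 250 x 225 x 8 mm (in its frame x -47..203 mm, y -177..49 mm). Origin on the bench below the parked pipette's nose tip; x points away from the robot along the slope seen from above, y left, z up; yaw within 0.3 rad. The holder's line starts at (0, 0, 0.045) and rises at 40 degrees towards +x: direction (0.766, 0, 0.643)
- stand_mouth (a point): Middle of the upper mouth of the aluminium nose sleeve (32 mm square outside, 22 mm inside), which encloses the first 60 mm of the holder's line. A black saddle, 38 mm wide, cheeks as high as the pipette's axis, carries the handle at 90-100 mm along that line, an 8 mm wide rest from below at 150-162 mm; between and above these the handle's sides are free and fingers pass beside the rest
- pipette: Hand pipette, 232 mm, 85 g, parked nose down in the stand. Own x runs from nose to button end (up the slope), z square to it (up when level), y to the left. Its long axis lies at y = 9, z = 12 mm; nose tip x = -116, tapered nose to -28, handle -28 to 61 (25 mm wide in y, 24 mm high), finger hook x = 54 to 70 sticking out to y = -24, button end x = 116 mm
- pipette_handle (a point): Point on the pipette's long axis in the middle of the handle, near its centre of mass: 130 mm from the nose tip; good place to grip across y (25 mm)
- pipette_nose (a point): Point on the pipette's long axis in the middle of its tapered nose: 45 mm from the nose tip, 85 mm from pipette_handle
- pedal (a joint): Hinge of the spring pedal, rad: 0 = up, 0.24 = fully down on its stop. Shaft parallel to the stand's x at y = -80, z = 30 mm of the stand's frame. About 2 N on the tread starts it, about 8 N holds it down; let go, it springs up. Going down, its upright finger at the back pushes the bolt back; the bolt then stays back
- pedal_tread (a point): Middle of the top of the ribbed black tread (50 mm along the stand's x, 42 mm along y, 65 mm out from the shaft), to the right of the sleeve; it is 44 mm above the bench when up and sinks about 16 mm to the stop
- bolt (a joint): Steel retaining bolt, 8 mm rod along the stand's y just above the pipette's finger hook, through a 22 mm guide block at (147, -52, 169) mm of the stand. m: 0 = forward, blocks the hook so the pipette cannot be drawn; 0.034 = fully back (right); hook free from 0.022. Stays where left (2 N friction)
- parts_tray: Shallow open parts tray, stuck to the bench,, 100 mm (its x) x 150 mm (its y) x 18 mm high, origin at the middle of its underside, z up
- tube_rack: Loose microtube rack, 62 x 160 x 42 mm, origin at the middle of its underside; bystander
- seal_case: Loose flat clear case, 62 x 86 x 17 mm; bystander

How it is judged:
On the way, in this order (a step that is already met when the one before it is completed fails the run):
1. the pedal is pressed down to its stop and the bolt is back, with the pipette still in its sleeve (value of joint pedal above 0.215 rad and value of joint bolt above 0.022 m and distance between pipette_nose and stand_mouth below 0.025 m), for 0.1 s.
2. the pipette is held by the fingers and drawn clear of the sleeve (contact force between the fingers and pipette above 1 N and distance between pipette_nose and stand_mouth above 0.055 m and contact force between pipette and stand below 0.05 N), for 0.1 s.
At the end, for the whole second after the job is handed in: The fingers hold the pipette, which touches neither stand nor tray; it is level within 12 degrees and still (under 3 cm/s); the middle of its nose is 10 to 22 cm above the bench and straight above the tray's 100 x 150 mm outline; the handle is at least 10 cm up; the bolt is back (contact force between the fingers and pipette above 1 N and contact force between pipette and stand below 0.05 N and contact force between pipette and parts_tray below 0.05 N and angle between pipette's own x axis and vertical between 1.361 and 1.78 rad and height (world z) of pipette_nose between 0.1 and 0.22 m and height (world z) of pipette_handle above 0.1 m and x of pipette_nose in the frame of parts_tray between -0.05 and 0.05 m and y of pipette_nose in the frame of parts_tray between -0.075 and 0.075 m and linear speed of pipette below 0.03 m/s and value of joint bolt above 0.02 m); the arm keeps its last pose, push and grip.
It fails at once if a bystander (tube rack or case) is shifted by more than 3 cm (distance of any of tube_rack, seal_case from where it was at the start of the episode above 0.03 m).
It also fails if it takes over 58 s, if anything falls off the work surface, if the arm or the gripper's body presses on something with over 40 N, if the wrist force passes 120 N, or if a joint passes its speed limit or range.

### The arm

A 6-joint arm with a two-finger parallel gripper is mounted at the origin on a cart in front of the work surface, level with it; the furniture and walls round the work are solid. World frame = base frame: x ahead of the robot, y to its left, z up, the work surface at z = 0. Lengths are in m, angles in rad, forces in N, time in s.
With the tool pointing down it reaches from about 0.3 to 0.875 m from the base axis. Payload 6.4 kg.
Tool frame: the origin (TCP) lies on the centre line of the jaws, within the pads' length; the fingertips stand 14 mm ahead of it and the grasp point (between the pads) lies 5 mm behind it (tips_ahead is the distance from the TCP to the fingertips, in m); z points along the fingers, y is the line along which they close (so a half turn about z gives the same grasp; the last joint's range is limited). The gripper opens to 85 mm and grips with 20 to 120 N. Pads are 22 mm wide; open, the fingers measure 114 mm over their backs; the gripper's body (76 mm by 85 mm) begins 54 mm behind the grasp point. The pads swing forward as they close: fully open they stand 13 mm farther back than shut.
Start: joints at [-1.553, 0.181, 1.607, -0, 1.354, -0.206], TCP at [0.128, -0.561, 0.22] pointing down, gripper open.
Joint ranges: [-2.99, 2.99], [-0.89, 2.07], [0.3, 2.58], [-1.14, 4.28], [0, 2.63], [-3.12, 3.12]. Speed limits (rad/s): [2.57, 2.57, 3.01, 3.14, 3.14, 3.14].

### API

Orientations are given as a rotation vector (axis times angle).
In Python, from cell import get_state, capture, camera_model, close_job, tips_ahead gives the robot as it stands.
- The arm moves only by the tool servo_tool, never from a script. Its argument "moves" is a list that holds one entry, the list of rows, each a list of 7 numbers: the shift along the tool's x, y, z in cm, then the turn, a rotation vector about the tool's x, y, z in degrees, then the opening in per cent of the stroke, from 0 (shut) to 100 (fully open). In form: [[[dx, dy, dz, wx, wy, wz, grip], ...]]. A call has exactly 5 rows; each row shifts and turns the commanded pose from where the row before left it, along the tool's axes as they then stand; what a row does not reach is not made up. A row lasts 1/8 s, in which the tool goes at most 62.5 mm and 10.7 degrees, less where a joint would pass 70% of its speed; a pose out of reach is approached as far as the arm can. A call is refused whole if a number of a shift passes 6.25 or a number of a turn 10.7, either way. A call with a gripper value outside its range is refused whole. The fingers move at their own pace and stop on an object; "squeeze" is the grip in N (left out, the last holds). Time passes only in rows, so rows that do not move let the fingers close, or fill a call up. It gives the time, the measured TCP pose, the force, the opening and the grip force at its end, in the units of the state.
- get_state(): the state, without advancing time (a new reading comes with each control period).
- capture(name): name is "scene" or "top"; returns (picture, depth): 420x560x3 uint8, red, green, blue; 420x560 float32, m along the optical axis (not along the pixel's ray), 0 where there is no reading.
- camera_model(name): a dict with "fx", "fy", "cx", "cy" (pixels), "world_from_camera" (4x4, takes a point from camera to world coordinates). Camera axes: x right, y down, z forward; pixel columns grow to the right and rows downward; lengths in m; the calibration is good to about 2 mm. A picture is of the moment at which its call begins. camera_model takes no time and is no camera call.
- close_job(): hands the job in; it is judged then, once.
The state is a dict: "time_s": time; "joints": joint angles; "dq": joint speeds; "tau": joint torques, N m; "position": TCP position; "orientation": TCP orientation; "wrist_force": force on the tool from outside, world axes, zero at the start; "torque": the same for the moment, N m; "finger_gap": opening from 0.0 (shut) to 1.0 (fully open); "grip_force": force on a finger pad.
Only numpy, scipy, OpenCV 4.12 (cv2) and the standard library are available. Lean on these libraries where they do the work, as an engineer would, in place of code of your own. Each camera call takes 0.05 s, during which the arm holds its last target. There are 200 camera calls.

## Working session

There is one attempt and no reset: what is moved stays moved. The work goes in short steps, Python scripts to look and compute and a tool call to move; the robot and the scene stay as the last step left them, time stands still between calls to the robot, and variables do not carry over. Pictures are saved under pics/ and viewed, at most 10 in all, crops included, and the job is handed in when it is done.

Besides the shell and the picture viewer there is one more tool, called after ">>>" as name(argument=value, ...) on one line, values as JSON. servo_tool: Moves the arm, as the interface text tells. Its arguments: {"type":"object","properties":{"moves":{"type":"array"},"squeeze":{"type":"number"}},"required":["moves"]}

```bash
ls; mkdir -p pics
python3 - <<'E'
from cell import *
import cv2,numpy as np
print(get_state()); print(tips_ahead)
for n in("scene","top"):
    p,d=capture(n); np.savez(f"{n}0.npz",p=p,d=d); cv2.imwrite(f"pics/{n}0.png",p[:,:,::-1])
    print(n,camera_model(n))
E
```

```text
pics
{'time_s': 0.0, 'joints': array([-1.55331112e+00,  1.81543368e-01,  1.60801183e+00,  2.83897753e-05,
        1.35379618e+00, -2.06312021e-01]), 'dq': array([-0.00111924,  0.00072785, -0.0010243 ,  0.0001848 , -0.00124019,
        0.00067916]), 'tau': array([ 2.18721267e-03, -4.44861138e+01, -3.51343274e+01, -2.66989318e-04,
        8.69856711e-03,  1.49880321e-05]), 'position': array([ 0.12762115, -0.56007252,  0.21898101]), 'orientation': array([-3.12020847e+00, -3.50601906e-01, -3.03616872e-04]), 'wrist_force': array([0.29161635, 1.05299538, 0.44605979]), 'torque': array([0.00488858, 0.02280772, 0.05484677]), 'grip_force': 0.0, 'finger_gap': 0.9978770373084842}
0.014
scene {'fx': 490.0831247539641, 'fy': 490.0831247539641, 'cx': 285.2481829380855, 'cy': 213.84660081896303, 'world_from_camera': array([[-0.80030943, -0.28308624,  0.52855179, -0.1795551 ],
       [-0.59957672,  0.38306091, -0.70268919,  0.84610611],
       [-0.00354589, -0.87927614, -0.47629917,  0.75438186],
       [ 0.        ,  0.        ,  0.        ,  1.        ]])}
top {'fx': 422.5273451331023, 'fy': 422.5273451331023, 'cx': 280.6640687673892, 'cy': 214.56649250135425, 'world_from_camera': array([[-0.01959306, -0.9908585 ,  0.13347489,  0.40729182],
       [-0.99932021,  0.02357806,  0.02834075, -0.09674827],
       [-0.03122875, -0.13282887, -0.99064689,  1.14327095],
       [ 0.        ,  0.        ,  0.        ,  1.        ]])}
```

View pics/top0.png

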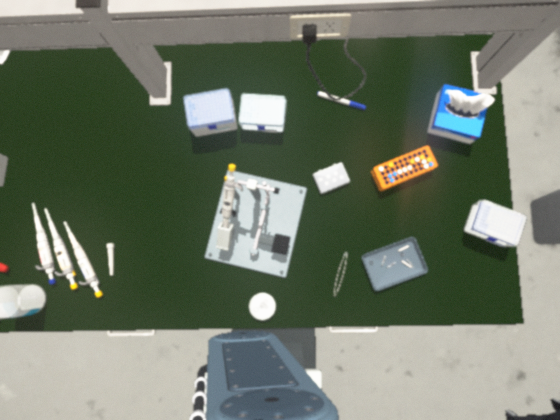

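View pics/scene0.png

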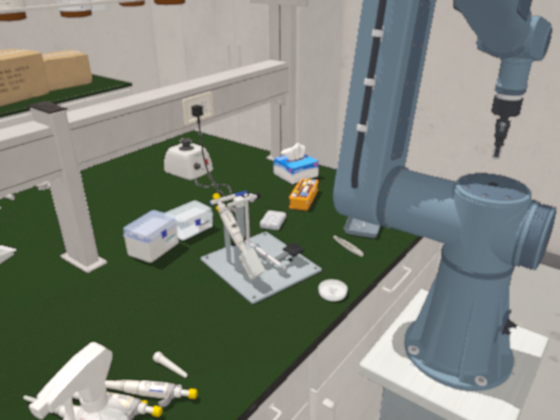

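```bash
cat > h.py <<'E'
import numpy as np,cv2
from cell import *
def ray(n,uv,z):
    c=camera_model(n);T=c["world_from_camera"]
    d=T[:3,:3]@np.array([(uv[0]-c["cx"])/c["fx"],(uv[1]-c["cy"])/c["fy"],1]);o=T[:3,3]
    return o+d*(z-o[2])/d[2]
def pt(n,uv,d):
    c=camera_model(n);T=c["world_from_camera"]
    return T[:3,:3]@(np.array([(uv[0]-c["cx"])/c["fx"],(uv[1]-c["cy"])/c["fy"],1])*d)+T[:3,3]
def proj(n,P):
    c=camera_model(n);T=np.linalg.inv(c["world_from_camera"]);q=T[:3,:3]@P+T[:3,3]
    return np.array([c["fx"]*q[0]/q[2]+c["cx"],c["fy"]*q[1]/q[2]+c["cy"]])
E
python3 - <<'E'
from h import *
z=np.load("top0.npz");p=z["p"]
hsv=cv2.cvtColor(p,cv2.COLOR_RGB2HSV)
for name,(x0,y0,x1,y1),h in (("plate",(200,165,312,282),.008),("tray",(355,230,432,296),.018),("case",(308,158,355,197),.017)):
    m=np.zeros(p.shape[:2],np.uint8); r=p.astype(int)
    mm=(r[...,2]>45); m[y0:y1,x0:x1]=mm[y0:y1,x0:x1]*255
    m=cv2.morphologyEx(m,cv2.MORPH_CLOSE,np.ones((5,5)))
    c=max(cv2.findContours(m,0,2)[0],key=cv2.contourArea)
    R=cv2.minAreaRect(c); P=np.array([ray("top",q,h) for q in cv2.boxPoints(R)])
    print(name,cv2.boxPoints(R).round(1).tolist(),P.round(4).tolist(),P.mean(0).round(4),np.linalg.norm(P[1]-P[0]),np.linalg.norm(P[2]-P[1]))
cv2.imwrite("pics/crop.png",cv2.resize(p[160:290,195:325,::-1],(598,598),interpolation=cv2.INTER_CUBIC))
E
```

```text
plate [[200.0, 165.0], [311.0, 165.0], [311.0, 281.0], [200.0, 281.0]] [[0.7042, 0.1567, 0.008], [0.6957, -0.1504, 0.008], [0.3807, -0.1412, 0.008], [0.3863, 0.1548, 0.008]] [0.5417 0.005  0.008 ] 0.307203363924062 0.3151396970199945
tray [[352.8999938964844, 258.0], [410.70001220703125, 227.10000610351562], [433.3999938964844, 269.6000061035156], [375.5, 300.5]] [[0.4388, -0.2528, 0.018], [0.5171, -0.4089, 0.018], [0.4044, -0.4608, 0.018], [0.3278, -0.3067, 0.018]] [ 0.422  -0.3573  0.018 ] 0.1746646775713117 0.12407977317085978
case [[308.0, 158.0], [354.0, 158.0], [354.0, 196.0], [308.0, 196.0]] [[0.7133, -0.1423, 0.017], [0.7098, -0.2674, 0.017], [0.6048, -0.263, 0.017], [0.6079, -0.1394, 0.017]] [ 0.6589 -0.203   0.017 ] 0.1251432467259099 0.10509951488852577
```

View pics/crop.png

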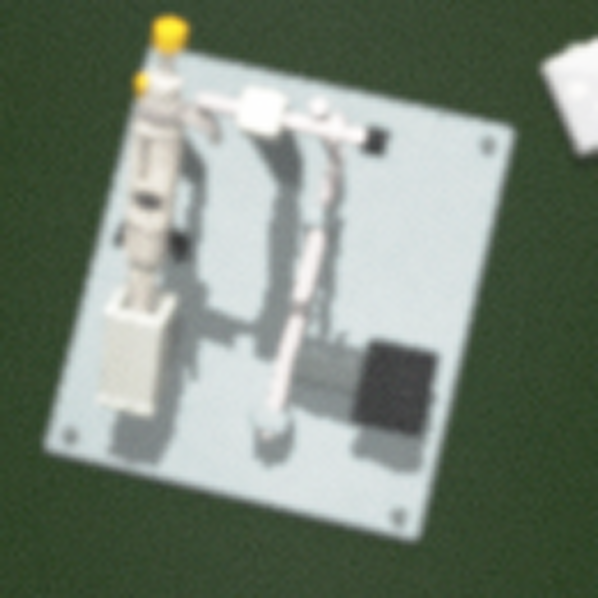

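Run:
```python
from h import *
f=lambda u,v:(195+(u+.5)/4.6-.5,160+(v+.5)/4.6-.5)
W=np.array([ray("top",f(*q),.008) for q in((45,449),(418,540),(515,128))])[:,:2]
S=np.array([(-.047,.049),(-.047,-.177),(.203,-.177)])
A=S-S.mean(0);B=W-W.mean(0)
th=np.arctan2((A[:,0]*B[:,1]-A[:,1]*B[:,0]).sum(),(A*B).sum())
R=np.array([[np.cos(th),-np.sin(th)],[np.sin(th),np.cos(th)]]);t=W.mean(0)-R@S.mean(0)
print("yaw",th,"org",t,"res",(S@R.T+t-W)*1e3)
tr=ray("top",f(397,387),.044);print("tread",tr,(tr[:2]-t)@R)
b=ray("top",f(262,112),.180);print("guide",(b[:2]-t)@R)
np.savez("stand.npz",R=R,t=t,th=th)
def w(x,y,z): return np.array([*(R@[x,y]+t),z])
for s in(.0,.06,.130,.232):
    P=w(.766*s,0,.045+.643*s);print(s,P.round(4),(proj("top",P)-[195,160])*4.6)
p=np.load("top0.npz")["p"];r=p.astype(int)
m=np.zeros(p.shape[:2],np.uint8);k=(r[...,2]>r[...,1]+3)&(r.sum(2)>110)
m[230:298,355:435]=k[230:298,355:435]*255
m=cv2.morphologyEx(m,cv2.MORPH_CLOSE,np.ones((5,5)))
c=max(cv2.findContours(m,0,2)[0],key=cv2.contourArea);q=cv2.boxPoints(cv2.minAreaRect(c))
P=np.array([ray("top",x,.018) for x in q]);print(q,P.round(3),P.mean(0),np.linalg.norm(P[1]-P[0]),np.linalg.norm(P[2]-P[1]))
```

```text
yaw -0.2547377684817264 org [0.48217956 0.085222  ] res [[-0.31064171  1.18160414]
 [-0.41544933 -0.43356786]
 [ 0.72609104 -0.74803628]]
tread [ 0.47881254 -0.06444661  0.044     ] [ 0.03445688 -0.14568718]
guide [ 0.14646633 -0.05283405]
0.0 [0.4822 0.0852 0.045 ] [131.50532194 384.85527009]
0.06 [0.5267 0.0736 0.0836] [140.75062555 299.12094747]
0.13 [0.5785 0.0601 0.1286] [152.27494554 192.25265955]
0.232 [0.6542 0.0404 0.1942] [170.67423471  21.63083245]
[[361.49414 255.04553]
 [415.32886 236.32042]
 [427.78076 272.11975]
 [373.94604 290.84485]] [[ 0.446 -0.276  0.018]
 [ 0.492 -0.419  0.018]
 [ 0.398 -0.446  0.018]
 [ 0.353 -0.304  0.018]] [ 0.42228484 -0.361261    0.018     ] 0.1510066325780877 0.09794271138535289
```

>>> servo_tool(moves=[[[0, 0, 0, 0, 0, 9.2, 0], [0, 0, 0, 0, 0, 9.2, 0], [0, 0, 0, 0, 0, 9.1, 0], [2.1, -5.6, 0.6, 0, 0, 0, 0], [2.1, -5.6, 0.6, 0, 0, 0, 0]]])

```text
time_s: 0.72
position: [0.197, -0.4617, 0.2071]
orientation: [-3.114, 0.404, 0.0]
wrist_force: [-0.2, 0.6, 1.4]
finger_gap: 0.002
grip_force: 0.0
```

>>> servo_tool(moves=[[[2.1, -5.6, 0.6, 0, 0, 0, 0], [2.1, -5.6, 0.6, 0, 0, 0, 0], [2.1, -5.6, 0.6, 0, 0, 0, 0], [2.1, -5.6, 0.6, 0, 0, 0, 0], [2.1, -5.6, 0.6, 0, 0, 0, 0]]])

```text
time_s: 1.35
position: [0.3698, -0.2169, 0.1777]
orientation: [3.116, -0.402, 0.0]
wrist_force: [1.3, -1.5, 0.0]
finger_gap: -0.002
grip_force: 0.0
```

```bash
cat >> h.py <<'E'
from scipy.spatial.transform import Rotation as Ro
def stand():
    z=np.load("stand.npz");return z["R"],z["t"],float(z["th"])
def sw(x,y,z):
    R,t,_=stand();return np.array([*(R@[x,y]+t),z])
def tool(tilt): # tool x along stand x, tilted: 0 = down, 40 = square to slope
    return Ro.from_euler("z",stand()[2])*Ro.from_euler("x",np.pi)*Ro.from_euler("y",np.radians(tilt))
def go(P,Rt):
    s=get_state();C=Ro.from_rotvec(s["orientation"])
    print("t",s["time_s"],"pos",s["position"].round(4),"F",s["wrist_force"].round(2),"gap",round(s["finger_gap"],3),"grip",s["grip_force"],"q",s["joints"].round(2))
    print("z axis",C.as_matrix()[:,2].round(3),"turn(deg, tool now)",np.degrees((C.inv()*Rt).as_rotvec()).round(2))
    print("shift cm tool now",(C.inv().apply(P-s["position"])*100).round(2),"in final tool",(Rt.inv().apply(P-s["position"])*100).round(2))
E
python3 - <<'E'
from h import *
print(tool(40).as_matrix()@[0,0,1])
go(np.array([.479,-.066,.07]),tool(0))
E
```

```text
[ 0.62204447 -0.16197711 -0.76604444]
t 1.35 pos [ 0.3698 -0.2169  0.1777] F [ 1.26 -1.48  0.01] gap -0.002 grip 0.0 q [-0.81 -0.12  2.    0.    1.26  1.02]
z axis [ 0. -0. -1.] turn(deg, tool now) [ 0.01 -0.02 -0.11]
shift cm tool now [  6.72 -17.37  10.77] in final tool [  6.76 -17.36  10.77]
```

>>> servo_tool(moves=[[[2.2, -5.8, 2, 0, 0, 0, 0], [2.2, -5.8, 2, 0, 0, 0, 0], [2.3, -5.7, 2, 0, 0, 0, 0], [0, 0, 3, 0, 0, 0, 0], [0, 0, 1.4, 0, 0, 0, 0]]])

```text
time_s: 1.98
position: [0.4724, -0.0728, 0.0743]
orientation: [-3.115, 0.398, 0.005]
wrist_force: [-0.6, 0.2, 0.4]
finger_gap: -0.003
grip_force: 0.0
```

>>> servo_tool(moves=[[[0, 0, 1, 0, 0, 0, 0], [0, 0, 0.7, 0, 0, 0, 0], [0, 0, 0.6, 0, 0, 0, 0], [0, 0, 0.4, 0, 0, 0, 0], [0, 0, 0, 0, 0, 0, 0]]])

```text
time_s: 2.6
position: [0.4736, -0.0743, 0.0492]
orientation: [-3.116, 0.402, 0.0]
wrist_force: [-0.2, 1.0, 0.8]
finger_gap: -0.001
grip_force: 0.0
```

Run:
```python
from h import *
go(np.array([.479,-.066,.042]),tool(0))
p,d=capture("scene");cv2.imwrite("pics/s1.png",cv2.resize(p[170:310,190:350,::-1],(800,700)[:1]+(600,),interpolation=cv2.INTER_CUBIC))
```

```text
t 2.6 pos [ 0.4736 -0.0743  0.0492] F [-0.22  0.98  0.81] gap -0.001 grip 0.0 q [-0.4   0.21  1.97  0.    0.97  1.42]
z axis [-0.  0. -1.] turn(deg, tool now) [-0.    0.01 -0.1 ]
shift cm tool now [ 0.32 -0.94  0.72] in final tool [ 0.32 -0.94  0.72]
```

View pics/s1.png

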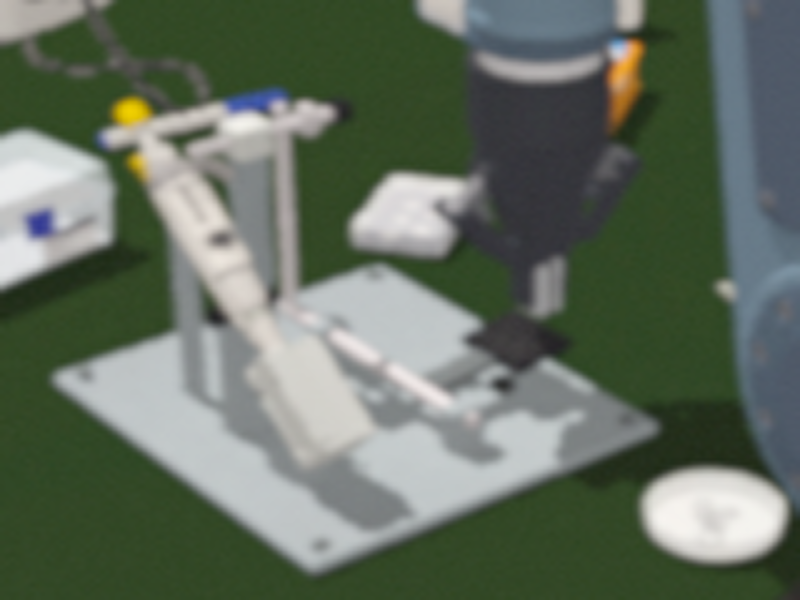

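>>> servo_tool(moves=[[[0, 0, -1.2, 0, 0, 0, 0], [0.2, -0.6, 0, 0, 0, 0, 0], [0, 0, 1.2, 0, 0, 0, 0], [0, 0, 0.3, 0, 0, 0, 0], [0, 0, 0.3, 0, 0, 0, 0]]])

```text
time_s: 3.28
position: [0.4766, -0.0686, 0.0424]
orientation: [-3.116, 0.401, 0.002]
wrist_force: [0.3, 0.6, 0.3]
finger_gap: -0.003
grip_force: 0.0
```

>>> servo_tool(moves=[[[0, 0, 0.2, 0, 0, 0, 0], [0, 0, 0.1, 0, 0, 0, 0], [0, 0, 0, 0, 0, 0, 0], [0, 0, 0, 0, 0, 0, 0], [0, 0, 0, 0, 0, 0, 0]]])

```text
time_s: 3.9
position: [0.4772, -0.0689, 0.0403]
orientation: [3.116, -0.401, 0.0]
wrist_force: [1.3, -0.5, 0.3]
finger_gap: 0.0
grip_force: 0.0
```

Run:
```python
from h import *
go(np.array([.479,-.066,.042]),tool(0))
p,d=capture("scene");cv2.imwrite("pics/s2.png",cv2.resize(p[170:310,190:350,::-1],(800,700)[:1]+(600,),interpolation=cv2.INTER_CUBIC))
```

```text
t 3.9 pos [ 0.4772 -0.0689  0.0403] F [ 1.31 -0.47  0.33] gap 0.0 grip 0.0 q [-0.39  0.23  1.96 -0.    0.95  1.44]
z axis [ 0. -0. -1.] turn(deg, tool now) [ 0.   -0.02 -0.08]
shift cm tool now [ 0.1  -0.32 -0.17] in final tool [ 0.1  -0.32 -0.17]
```

View pics/s2.png

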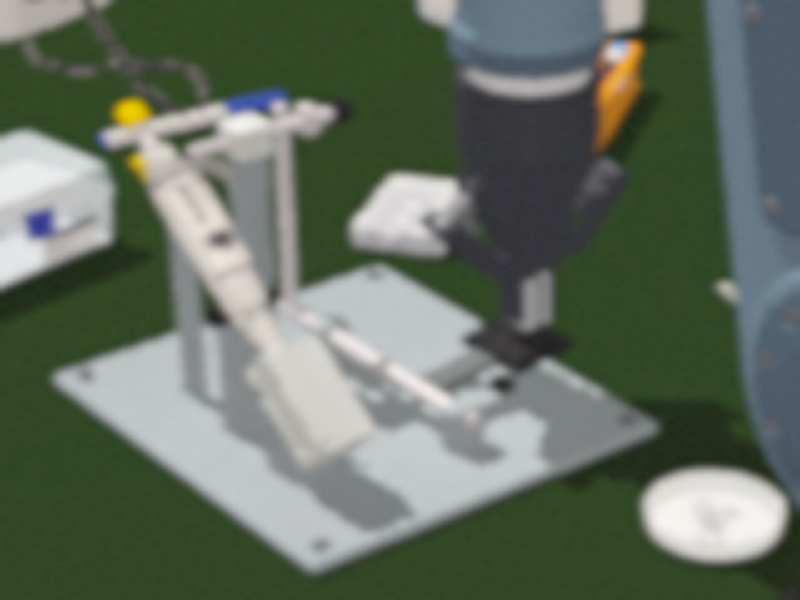

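Run:
```python
from h import *
f=lambda P:((proj("scene",np.array(P))-[190,170])*[5,4.286]).round(0)
print(f([.479,-.064,.044]),f([.4772,-.0689,.0263]),f([.4772,-.0689,.044]),tips_ahead)
g=ray("scene",(190+518/5,170+340/4.286),.044);print("tread from scene",g)
p,d=capture("top");cv2.imwrite("pics/t2.png",cv2.resize(p[160:290,195:325,::-1],(598,598),interpolation=cv2.INTER_CUBIC))
print(d[235:255:4,276:296:4].round(3))
p,d=capture("scene")
for u,v in((518,345),(500,340),(540,340),(540,300),(545,280)):
    x,y=int(190+u/5),int(170+v/4.286);print(u,v,pt("scene",(x,y),d[y,x]).round(4))
```

```text
[515. 330.] [523. 351.] [523. 327.] 0.014
tread from scene [ 0.47084088 -0.05522475  0.044     ]
[[0.732 0.733 0.734 0.732 0.73 ]
 [0.734 0.731 0.732 0.735 0.731]
 [0.735 0.734 0.732 0.734 0.73 ]
 [0.741 0.738 0.735 0.733 0.734]
 [0.745 0.741 0.737 0.737 0.734]]
518 345 [ 0.4701 -0.0515  0.0441]
500 340 [ 0.4837 -0.0563  0.0396]
540 340 [ 0.4656 -0.0682  0.0404]
540 300 [ 0.4645 -0.0662  0.0734]
545 280 [ 0.465  -0.0713  0.0831]
```

View pics/t2.png

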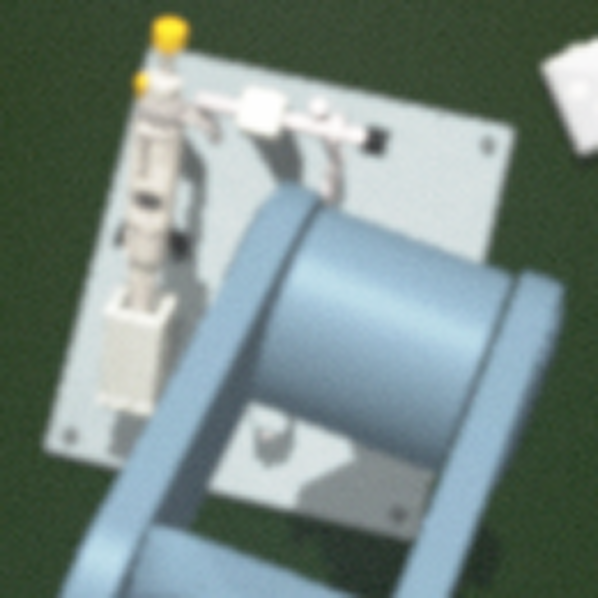

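Run:
```python
from h import *
a=np.load("scene0.npz")["p"];b,_=capture("scene")
k=lambda p:cv2.resize(p[225:265,270:320,::-1],(390,312),interpolation=cv2.INTER_CUBIC)
cv2.imwrite("pics/cmp.png",np.hstack([k(a),k(b)]))
za=np.load("scene0.npz")["d"]
f=lambda u,v:(int(270+u/7.8),int(225+v/7.8))
for v in range(236,262,3):
    print(v,[tuple((pt("scene",(u,v),za[v,u])*1e3).round(0).astype(int)) if za[v,u]>0 else 0 for u in range(280,306,5)])
```

```text
236 [(np.int64(585), np.int64(-144), np.int64(2)), (np.int64(576), np.int64(-157), np.int64(-1)), (np.int64(564), np.int64(-166), np.int64(-1)), (np.int64(552), np.int64(-175), np.int64(-1)), (np.int64(540), np.int64(-184), np.int64(-1)), (np.int64(530), np.int64(-195), np.int64(-3))]
239 [(np.int64(575), np.int64(-130), np.int64(2)), (np.int64(564), np.int64(-140), np.int64(1)), (np.int64(556), np.int64(-155), np.int64(-4)), (np.int64(544), np.int64(-164), np.int64(-4)), (np.int64(530), np.int64(-169), np.int64(-1)), (np.int64(520), np.int64(-181), np.int64(-3))]
242 [(np.int64(560), np.int64(-111), np.int64(6)), (np.int64(555), np.int64(-129), np.int64(-1)), (np.int64(544), np.int64(-138), np.int64(-1)), (np.int64(533), np.int64(-148), np.int64(-2)), (np.int64(520), np.int64(-155), np.int64(0)), (np.int64(508), np.int64(-163), np.int64(0))]
245 [(np.int64(550), np.int64(-98), np.int64(7)), (np.int64(537), np.int64(-105), np.int64(8)), (np.int64(492), np.int64(-67), np.int64(44)), (np.int64(479), np.int64(-72), np.int64(46)), (np.int64(510), np.int64(-141), np.int64(0)), (np.int64(4
[... 733 characters left out ...]
(40)), (np.int64(454), np.int64(-39), np.int64(44)), (np.int64(477), np.int64(-95), np.int64(6)), (np.int64(470), np.int64(-109), np.int64(1))]
257 [(np.int64(486), np.int64(-15), np.int64(35)), (np.int64(480), np.int64(-29), np.int64(29)), (np.int64(484), np.int64(-57), np.int64(14)), (np.int64(477), np.int64(-71), np.int64(8)), (np.int64(466), np.int64(-78), np.int64(9)), (np.int64(464), np.int64(-101), np.int64(-2))]
260 [(np.int64(480), np.int64(-7), np.int64(32)), (np.int64(491), np.int64(-44), np.int64(8)), (np.int64(477), np.int64(-47), np.int64(11)), (np.int64(471), np.int64(-63), np.int64(6)), (np.int64(457), np.int64(-66), np.int64(9)), (np.int64(446), np.int64(-74), np.int64(10))]
```

View pics/cmp.png

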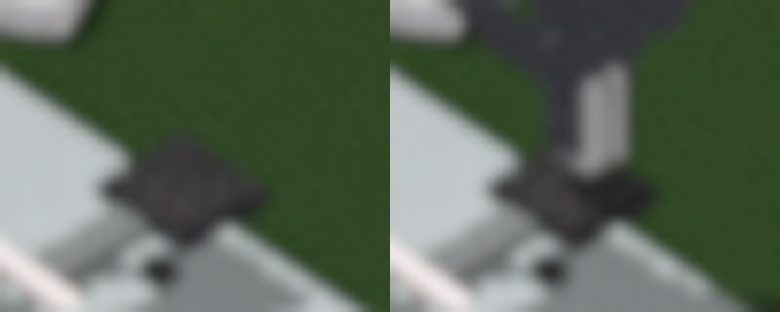

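>>> servo_tool(moves=[[[0, 0, 0.2, 0, 0, 0, 0], [0, 0, 0.2, 0, 0, 0, 0], [0, 0, 0.2, 0, 0, 0, 0], [0, 0, 0, 0, 0, 0, 0], [0, 0, 0, 0, 0, 0, 0]]])

```text
time_s: 4.72
position: [0.4771, -0.0688, 0.0342]
orientation: [3.116, -0.401, 0.0]
wrist_force: [0.0, 0.1, -0.6]
finger_gap: 0.004
grip_force: 0.0
```

Run:
```python
from h import *
b,d=capture("scene")
k=lambda p:cv2.resize(p[205:265,260:330,::-1],(700,600),interpolation=cv2.INTER_CUBIC)
cv2.imwrite("pics/cmp2.png",k(b))
for v in (249,252,254): print([pt("scene",(u,v),d[v,u]).round(3).tolist() for u in (286,290,295)])
for v in range(230,248,3): print(v,[pt("scene",(u,v),d[v,u]).round(3).tolist() for u in (294,297,299)])
```

```text
[[0.492, -0.05, 0.04], [0.482, -0.054, 0.041], [0.465, -0.054, 0.048]]
[[0.485, -0.039, 0.038], [0.473, -0.043, 0.041], [0.461, -0.048, 0.043]]
[[0.481, -0.034, 0.036], [0.471, -0.039, 0.038], [0.458, -0.044, 0.04]]
230 [[0.467, -0.052, 0.107], [0.465, -0.062, 0.103], [0.463, -0.068, 0.101]]
233 [[0.467, -0.052, 0.098], [0.465, -0.063, 0.093], [0.464, -0.07, 0.09]]
236 [[0.466, -0.05, 0.09], [0.468, -0.066, 0.082], [0.463, -0.069, 0.082]]
239 [[0.472, -0.058, 0.074], [0.466, -0.064, 0.074], [0.463, -0.069, 0.072]]
242 [[0.471, -0.057, 0.066], [0.465, -0.062, 0.066], [0.465, -0.071, 0.061]]
245 [[0.471, -0.057, 0.056], [0.464, -0.062, 0.057], [0.462, -0.068, 0.055]]
```

View pics/cmp2.png

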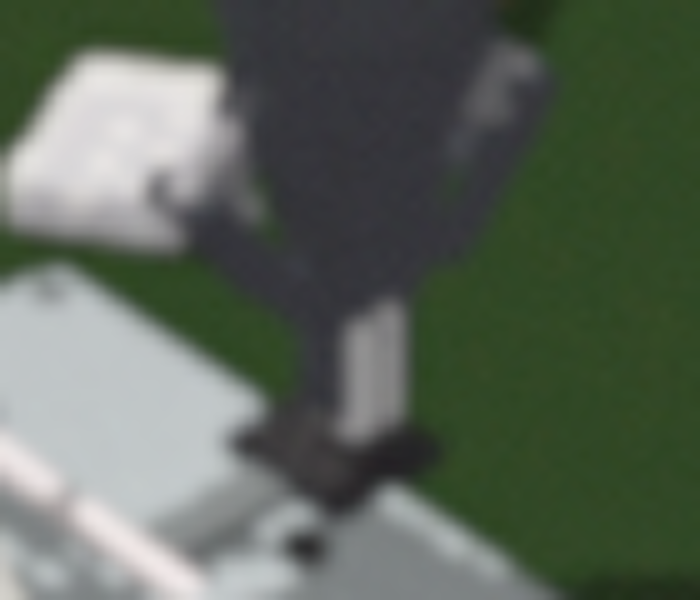

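>>> servo_tool(moves=[[[0, 0, 0.2, 0, 0, 0, 0], [0, 0, 0.2, 0, 0, 0, 0], [0, 0, 0.1, 0, 0, 0, 0], [0, 0, 0, 0, 0, 0, 0], [0, 0, 0, 0, 0, 0, 0]]])

```text
time_s: 5.4
position: [0.4774, -0.0692, 0.0295]
orientation: [3.115, -0.401, 0.001]
wrist_force: [-1.6, -2.0, 4.1]
finger_gap: 0.002
grip_force: 2.1
```

>>> servo_tool(moves=[[[0, 0, 0.2, 0, 0, 0, 0], [0, 0, 0.2, 0, 0, 0, 0], [0, 0, 0.2, 0, 0, 0, 0], [0, 0, 0, 0, 0, 0, 0], [0, 0, 0, 0, 0, 0, 0]]])

```text
time_s: 6.02
position: [0.4774, -0.0691, 0.0234]
orientation: [3.115, -0.401, 0.001]
wrist_force: [-0.4, -2.6, 4.8]
finger_gap: -0.003
grip_force: 2.1
```

Run:
```python
from h import *
b,d=capture("scene");a=np.load("scene0.npz")["d"]
for v in (249,252,254,256): print([(pt("scene",(u,v),d[v,u]).round(3).tolist(),pt("scene",(u,v),a[v,u]).round(3).tolist()) for u in (286,290)])
go(np.array([.479,-.066,.042]),tool(0))
```

```text
[([0.497, -0.056, 0.035], [0.492, -0.05, 0.039]), ([0.486, -0.059, 0.038], [0.482, -0.053, 0.042])]
[([0.485, -0.041, 0.037], [0.482, -0.036, 0.041]), ([0.48, -0.051, 0.034], [0.474, -0.043, 0.041])]
[([0.483, -0.037, 0.034], [0.481, -0.034, 0.036]), ([0.473, -0.041, 0.036], [0.468, -0.036, 0.04])]
[([0.477, -0.03, 0.033], [0.477, -0.03, 0.034]), ([0.472, -0.041, 0.03], [0.492, -0.068, 0.007])]
t 6.075 pos [ 0.4774 -0.0691  0.0234] F [-1.18 -3.89  4.3 ] gap -0.001 grip 2.0971255967742763 q [-0.39  0.26  1.97 -0.    0.91  1.44]
z axis [ 0.001 -0.    -1.   ] turn(deg, tool now) [ 0.01 -0.04 -0.09]
shift cm tool now [ 0.08 -0.34 -1.86] in final tool [ 0.08 -0.34 -1.86]
```

>>> servo_tool(moves=[[[0, 0, 0.2, 0, 0, 0, 0], [0, 0, 0.2, 0, 0, 0, 0], [0, 0, 0.2, 0, 0, 0, 0], [0, 0, 0.2, 0, 0, 0, 0], [0, 0, 0, 0, 0, 0, 0]]])

```text
time_s: 6.7
position: [0.4775, -0.069, 0.0156]
orientation: [3.116, -0.401, 0.001]
wrist_force: [-1.7, -2.9, 7.9]
finger_gap: 0.001
grip_force: 4.0
```

>>> servo_tool(moves=[[[0, 0, 0.1, 0, 0, 0, 0], [0, 0, 0.1, 0, 0, 0, 0], [0, 0, 0, 0, 0, 0, 0], [0, 0, 0, 0, 0, 0, 0], [0, 0, 0, 0, 0, 0, 0]]])

```text
time_s: 7.32
position: [0.4777, -0.0691, 0.0147]
orientation: [3.116, -0.401, 0.001]
wrist_force: [-6.8, -1.1, 20.2]
finger_gap: 0.001
grip_force: 10.3
```

Run:
```python
from h import *
b,d=capture("scene");a=np.load("scene0.npz")["d"]
for v in (249,252,254,256): print([(pt("scene",(u,v),d[v,u]).round(3).tolist(),pt("scene",(u,v),a[v,u]).round(3).tolist()) for u in (286,290)])
go(np.array([.479,-.066,.042]),tool(0))
k=lambda p:cv2.resize(p[170:270,200:330,::-1],(780,600),interpolation=cv2.INTER_CUBIC)
cv2.imwrite("pics/p3.png",k(b))
```

```text
[([0.522, -0.089, 0.008], [0.492, -0.05, 0.039]), ([0.483, -0.056, 0.04], [0.482, -0.053, 0.042])]
[([0.494, -0.052, 0.028], [0.482, -0.036, 0.041]), ([0.483, -0.055, 0.031], [0.474, -0.043, 0.041])]
[([0.488, -0.044, 0.028], [0.481, -0.034, 0.036]), ([0.48, -0.051, 0.028], [0.468, -0.036, 0.04])]
[([0.482, -0.036, 0.028], [0.477, -0.03, 0.034]), ([0.474, -0.043, 0.028], [0.492, -0.068, 0.007])]
t 7.375 pos [ 0.4776 -0.069   0.0147] F [-6.16 -1.46 21.19] gap 0.001 grip 10.26490543037653 q [-0.39  0.28  1.97 -0.    0.89  1.44]
z axis [ 0.001 -0.    -1.   ] turn(deg, tool now) [ 0.02 -0.04 -0.06]
shift cm tool now [ 0.06 -0.33 -2.73] in final tool [ 0.06 -0.33 -2.73]
```

Run:
```python
from h import *
b=cv2.imread("pics/p3.png");a=np.load("scene0.npz")["p"][170:270,200:330,::-1]
now,_=capture("scene");n=now[170:270,200:330,::-1]
df=np.abs(a.astype(int)-n).sum(2)[15:40,20:90]
ys,xs=np.where(df>90);print(len(xs), xs.min()+220,xs.max()+220,ys.min()+185,ys.max()+185)
for nm,i in(("a",a),("n",n)):
    m=((i.astype(int).max(2)<70)&(np.ptp(i.astype(int),2)<20))[15:40,45:80] if 0 else ((i.astype(int)[...,0].clip(0)>=0)&(i.astype(int).max(2)<60)&(i.astype(int)[...,1]-i[...,2].astype(int)<12))[15:40,30:90]
    ys,xs=np.where(m);print(nm,len(xs),xs.mean()+230,ys.mean()+185) if len(xs) else print(nm,0)
```

```text
411 227 289 185 209
a 14 258.42857142857144 195.21428571428572
n 41 280.2682926829268 201.02439024390245
```

View pics/p3.png

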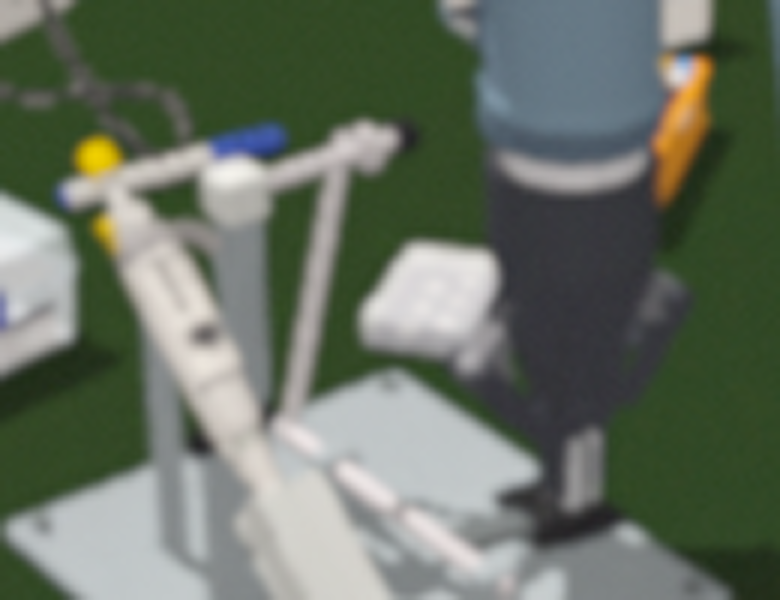

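>>> servo_tool(moves=[[[0, 0, -4, 0, 0, 0, 0], [0, 0, -5, 0, 0, 0, 0], [0, 0, -5, 0, 0, 0, 10], [0, 0, -4.5, 0, 0, 0, 60], [0, 0, 0, 0, 10, 0, 60]]])

```text
time_s: 8.05
position: [0.4813, -0.07, 0.2028]
orientation: [3.079, -0.396, 0.286]
wrist_force: [-0.2, 0.3, 0.3]
finger_gap: 0.522
grip_force: 0.0
```

Run:
```python
from h import *
R=tool(40);a=R.apply([0,0,1]);P0=sw(.0996,0,.1286);print(P0,a)
go(P0-.06*a,R)
```

```text
[0.5785654  0.06012363 0.1286    ] [ 0.62204447 -0.16197711 -0.76604444]
t 8.05 pos [ 0.4813 -0.07    0.2028] F [-0.21  0.26  0.3 ] gap 0.522 grip 0.0 q [-0.41 -0.15  1.99  0.03  1.12  1.41]
z axis [ 0.178 -0.047 -0.983] turn(deg, tool now) [ 0.03 29.4  -0.06]
shift cm tool now [  1.7  -15.05   3.19] in final tool [ -0.07 -15.04   3.63]
```

>>> servo_tool(moves=[[[0, 0, 0, 0, 9.8, 0, 60], [0, 0, 0, 0, 9.8, 0, 60], [0, 0, 0, 0, 9.8, 0, 60], [0, -5, 1, 0, 0, 0, 60], [0, -5, 1, 0, 0, 0, 60]]])

```text
time_s: 8.68
position: [0.5063, 0.0055, 0.1844]
orientation: [2.855, -0.378, 1.014]
wrist_force: [0.7, -0.7, 0.4]
finger_gap: 0.601
grip_force: 0.0
```

>>> servo_tool(moves=[[[0, -2.5, 0, 0, 0, 0, 60], [0, -2.5, 0, 0, 0, 0, 60], [0, 0, 0.8, 0, 0, 0, 60], [0, 0, 0, 0, 0, 0, 60], [0, 0, 0, 0, 0, 0, 60]]])

```text
time_s: 9.3
position: [0.5243, 0.0515, 0.178]
orientation: [2.856, -0.375, 1.011]
wrist_force: [-0.6, -1.0, 0.7]
finger_gap: 0.601
grip_force: 0.0
```

Run:
```python
from h import *
R=tool(40);a=R.apply([0,0,1]);P0=sw(.0996,0,.1286)
go(P0-.06*a,R)
b,d=capture("scene");c=camera_model("scene")
s=get_state();C=Ro.from_rotvec(s["orientation"])
# all depth points in tool frame, near tool
vs,us=np.mgrid[0:420,0:560];z=d
X=np.stack([(us-c["cx"])/c["fx"]*z,(vs-c["cy"])/c["fy"]*z,z],-1)@c["world_from_camera"][:3,:3].T+c["world_from_camera"][:3,3]
L=C.inv().apply((X-s["position"]).reshape(-1,3)).reshape(X.shape)*1e3
m=(z>0)&(np.abs(L[...,0])<25)&(np.abs(L[...,1])<60)&(L[...,2]>-100)&(L[...,2]<120)
for lo in range(-100,120,8):
    k=m&(L[...,2]>=lo)&(L[...,2]<lo+8)
    if k.sum(): print(lo,k.sum(),"x",np.percentile(L[k][:,0],[5,50,95]).round(0),"y",np.percentile(L[k][:,1],[5,25,50,75,95]).round(0))
cv2.imwrite("pics/g.png",cv2.resize(b[130:270,190:340,::-1],(640,600),interpolation=cv2.INTER_CUBIC))
```

```text
t 9.3 pos [0.5243 0.0515 0.178 ] F [-0.62 -0.98  0.74] gap 0.601 grip 0.0 q [-0.04 -0.24  2.27 -0.32  0.46  2.03]
z axis [ 0.607 -0.164 -0.777] turn(deg, tool now) [ 0.33  1.01 -0.24]
shift cm tool now [ 0.69 -2.21  0.99] in final tool [ 0.68 -2.2   1.01]
-100 18 x [-19. -16.  -8.] y [-57. -30. -26. -23. -17.]
-92 42 x [-19. -14.   1.] y [-56. -31. -29. -22.  22.]
-84 36 x [-16.  -8.   3.] y [-58. -33. -31. -23.  20.]
-76 27 x [-14. -13.   6.] y [-58. -56. -51. -35.   7.]
-68 37 x [-15. -13.   3.] y [-58. -52. -36.  24.  49.]
-60 19 x [-14. -10.  -5.] y [-37.  24.  26.  29.  31.]
-52 14 x [-13. -10.  -3.] y [-36. -17.  25.  27.  28.]
-44 20 x [-13.  -9.  -3.] y [-37. -32.  23.  25.  27.]
-36 30 x [-13.  -8.   2.] y [-40. -38. -29.  25.  27.]
-28 22 x [-13.  -9.   1.] y [-38. -32.  24.  25.  30.]
-20 8 x [-10.  -1.   4.] y [-15.  25.  26.  26.  26.]
44 1 x [17. 17. 17.] y [-31. -31. -31. -31. -31.]
52 97 x [-19.   7.  23.] y [-35. -31. -26. -21. -17.]
60 81 x [-24.  -8.  19.] y [-38. -36. -32. -25. -15.]
68 16 x [-24.  -2.  12.] y [-37. -36. -35. -34. -26.]
76 1 x [-24. -24. -24.] y [-7. -7. -7. -7. -7.]
84 1 x [24. 24. 24.] y [-28. -28. -28. -28. -28.]
92 6 x [15. 18. 22.] y [-27. -27. -26. -26. -24.]
100 19 x [ 7. 13. 24.] y [-28. -27. -25. -23.  22.]
108 29 x [ 1. 17. 23.] y [-28. -27. -21.  27.  34.]
116 15 x [-2. 14. 21.] y [-28. -26.  21.  27.  32.]
```

>>> servo_tool(moves=[[[0, 0, 0, 0.3, 1.0, -0.2, 60], [0.7, -2.2, 0, 0, 0, 0, 60], [0, 0, 1.5, 0, 0, 0, 60], [0, 0, 0, 0, 0, 0, 60], [0, 0, 0, 0, 0, 0, 60]]])

```text
time_s: 9.98
position: [0.5444, 0.0695, 0.1715]
orientation: [2.849, -0.365, 1.038]
wrist_force: [-0.0, 0.0, -0.5]
finger_gap: 0.597
grip_force: 0.0
```

```bash
cat >> h.py <<'E'
def cloud():
    b,d=capture("scene");c=camera_model("scene");s=get_state();C=Ro.from_rotvec(s["orientation"])
    vs,us=np.mgrid[0:420,0:560];z=d
    X=np.stack([(us-c["cx"])/c["fx"]*z,(vs-c["cy"])/c["fy"]*z,z],-1)@c["world_from_camera"][:3,:3].T+c["world_from_camera"][:3,3]
    return b,d,X,C.inv().apply((X-s["position"]).reshape(-1,3)).reshape(X.shape)*1e3
E
python3 - <<'E'
from h import *
R=tool(40);a=R.apply([0,0,1]);P0=sw(.0996,0,.1286)
go(P0+.032*a,R)
b,d,X,L=cloud()
m=(d>0)&(np.abs(L[...,1])<35)&(L[...,2]>20)&(L[...,2]<62)
for x in range(-40,70,10):
    k=m&(L[...,0]>=x)&(L[...,0]<x+10)
    if k.sum()>2: print(x,k.sum(),"y",np.percentile(L[k][:,1],[2,10,50,90,98]).round(0),"z",np.percentile(L[k][:,2],[2,10,50]).round(0))
E
```

```text
t 9.975 pos [0.5444 0.0695 0.1715] F [-0.01  0.03 -0.5 ] gap 0.597 grip 0.0 q [ 0.02 -0.16  2.23 -0.43  0.42  2.18]
z axis [ 0.623 -0.162 -0.766] turn(deg, tool now) [ 0.   -0.04 -0.  ]
shift cm tool now [-0.05  0.05  8.76] in final tool [-0.04  0.05  8.76]
-40 49 y [-19. -15.  -6.  15.  17.] z [43. 44. 49.]
-30 36 y [-14. -13.  -6.   5.   7.] z [41. 44. 47.]
-20 42 y [-15. -14.  -7.   5.   9.] z [41. 42. 46.]
-10 40 y [-15. -14.  -7.   2.   6.] z [39. 41. 45.]
0 34 y [-15. -13.  -8.   4.   9.] z [40. 41. 46.]
10 25 y [-16. -14. -11.  -4.  -2.] z [41. 42. 46.]
20 26 y [-15. -14. -10.  -3.  -2.] z [39. 41. 46.]
30 29 y [-15. -14. -10.  -4.  -2.] z [41. 41. 46.]
40 26 y [-14. -14. -10.  -2.   0.] z [41. 42. 45.]
50 32 y [-15. -12.  -8.   2.   7.] z [42. 43. 48.]
60 26 y [-14. -12.  -5.   2.   4.] z [41. 44. 48.]
```

>>> servo_tool(moves=[[[0, -0.1, 2.5, 0, 0, 0, 60], [0, 0, 2.5, 0, 0, 0, 60], [0, 0, 1.8, 0, 0, 0, 60], [0, 0, 1.0, 0, 0, 0, 60], [0, 0, 0, 0, 0, 0, 60]]])

```text
time_s: 10.65
position: [0.5935, 0.0579, 0.1116]
orientation: [2.85, -0.365, 1.038]
wrist_force: [-0.2, -0.6, 0.1]
finger_gap: 0.6
grip_force: 0.0
```

>>> servo_tool(moves=[[[0, 0, 0.4, 0, 0, 0, 60], [0, 0, 0.4, 0, 0, 0, 60], [0, 0, 0, 0, 0, 0, 60], [0, 0, 0, 0, 0, 0, 45], [0, 0, 0, 0, 0, 0, 45]]])

```text
time_s: 11.28
position: [0.5987, 0.0569, 0.1058]
orientation: [2.849, -0.364, 1.039]
wrist_force: [0.3, 0.2, -0.5]
finger_gap: 0.451
grip_force: 0.0
```

>>> servo_tool(moves=[[[0, 0, 0, 0, 0, 0, 25], [0, 0, 0, 0, 0, 0, 15], [0, 0, 0, 0, 0, 0, 15], [0, 0, 0, 0, 0, 0, 10], [0, 0, 0, 0, 0, 0, 10]]], squeeze=50)

```text
time_s: 11.9
position: [0.5986, 0.0569, 0.1059]
orientation: [2.849, -0.364, 1.039]
wrist_force: [-5.2, 0.4, 5.5]
finger_gap: 0.278
grip_force: 48.9
```

>>> servo_tool(moves=[[[0.5, 0, -0.05, 0, 0, 0, 10], [1, 0, 0, 0, 0, 0, 10], [1.5, 0, 0, 0, 0, 0, 10], [1.5, 0, 0, 0, 0, 0, 10], [0, 0, 0, 0, 0, 0, 10]]])

```text
time_s: 12.52
position: [0.633, 0.0479, 0.1362]
orientation: [2.849, -0.365, 1.042]
wrist_force: [0.3, -0.5, -0.6]
finger_gap: 0.284
grip_force: 48.9
```

>>> servo_tool(moves=[[[2, 0, 0, 0, 0, 0, 10], [2, 0, 0, 0, 0, 0, 10], [1.5, 0, 0, 0, 0, 0, 10], [0, 0, 0, 0, 0, 0, 10], [0, 0, 0, 0, 0, 0, 10]]])

```text
time_s: 13.15
position: [0.6714, 0.0377, 0.1692]
orientation: [2.85, -0.364, 1.036]
wrist_force: [-0.4, -0.1, -1.7]
finger_gap: 0.28
grip_force: 48.9
```

Run:
```python
from h import *
R=tool(0)
go(np.array([.504,-.382,.13]),R)
b,d=capture("scene")
cv2.imwrite("pics/g2.png",cv2.resize(b[110:270,190:350,::-1],(600,600),interpolation=cv2.INTER_CUBIC))
b,d=capture("top");cv2.imwrite("pics/g3.png",cv2.resize(b[140:300,170:330,::-1],(600,600),interpolation=cv2.INTER_CUBIC))
```

```text
t 13.15 pos [0.6714 0.0377 0.1692] F [-0.41 -0.12 -1.72] gap 0.28 grip 48.949357867240906 q [-0.06  0.12  1.96 -0.34  0.39  2.03]
z axis [ 0.621 -0.162 -0.767] turn(deg, tool now) [ 2.000e-02 -3.995e+01  2.000e-02]
shift cm tool now [-6.85 44.83 -0.6 ] in final tool [-5.62 44.84  3.92]
```

>>> servo_tool(moves=[[[0, 0, -1.5, 0, 0, 0, 10], [0, 0, -2.5, 0, 0, 0, 10], [0, 0, -3, 0, 0, 0, 10], [0, 0, -2, 0, 0, 0, 10], [0, 0, 0, 0, 0, 0, 10]]])

```text
time_s: 13.88
position: [0.6163, 0.0527, 0.2405]
orientation: [2.849, -0.363, 1.042]
wrist_force: [0.7, 0.0, -0.9]
finger_gap: 0.284
grip_force: 49.1
```

>>> servo_tool(moves=[[[0, 0, 0, 0, -8, 0, 10], [0, 0, 0, 0, -8, 0, 10], [0, 0, 0, 0, -8, 0, 10], [0, 0, 0, 0, -8, 0, 10], [0, 0, 0, 0, -8, 0, 10]]])

```text
time_s: 14.5
position: [0.6167, 0.0519, 0.2383]
orientation: [-3.116, 0.399, 0.006]
wrist_force: [1.1, -0.5, -1.5]
finger_gap: 0.28
grip_force: 49.0
```

Run:
```python
from h import *
go(np.array([.504,-.382,.24]),tool(0))
b,d,X,L=cloud()
m=(d>0)&(np.abs(L[...,1])<30)&(L[...,2]>-60)&(L[...,2]<40)
for x in range(-150,130,14):
    k=m&(L[...,0]>=x)&(L[...,0]<x+14)
    if k.sum()>2: print(x,k.sum(),"y",np.percentile(L[k][:,1],[5,50,95]).round(0),"z",np.percentile(L[k][:,2],[5,50,95]).round(0))
```

```text
t 14.5 pos [0.6167 0.0519 0.2383] F [ 1.1  -0.46 -1.48] gap 0.28 grip 48.97879958152771 q [-0.11  0.27  1.47  0.    1.41  1.72]
z axis [-0.004  0.001 -1.   ] turn(deg, tool now) [ 0.02  0.22 -0.  ]
shift cm tool now [ 3.000e-02  4.482e+01 -1.600e-01] in final tool [ 3.000e-02  4.482e+01 -1.700e-01]
-136 12 y [-4. -2.  1.] z [-33. -31. -28.]
-122 10 y [-4. -3. -1.] z [-34. -31. -28.]
-108 14 y [-5. -3. -1.] z [-35. -32. -28.]
-94 18 y [-7. -5.  0.] z [-36. -33. -28.]
-80 24 y [-9. -6.  1.] z [-37. -34. -30.]
-66 29 y [-11.  -6.   1.] z [-39. -35. -28.]
-52 38 y [-13.  -8.   3.] z [-41. -37. -28.]
-38 36 y [-14.  -9.   3.] z [-42. -38. -28.]
-24 160 y [-26. -13.  22.] z [-58. -41. -21.]
-10 97 y [-28.  -6.  23.] z [-57. -42. -21.]
4 11 y [ 0. 11. 14.] z [-57. -43. -41.]
18 6 y [-16. -14. -13.] z [-36. -33. -30.]
32 25 y [-15.  23.  29.] z [-37. -32. -25.]
46 9 y [-17. -13.  27.] z [-37. -31. -27.]
74 6 y [-11.  -9.  -8.] z [-35. -33. -29.]
88 3 y [-9. -8. -7.] z [-36. -35. -29.]
```

>>> servo_tool(moves=[[[0, 3, 0, 0, 0, 0, 10], [0, 5, 0, 0, 0, 0, 10], [0, 5, 0, 0, 0, 0, 10], [0, 5, 0, 0, 0, 0, 10], [0, 5, 0, 0, 0, 0, 10]]])

```text
time_s: 15.18
position: [0.5578, -0.172, 0.2378]
orientation: [3.115, -0.399, 0.002]
wrist_force: [1.3, -0.2, -1.5]
finger_gap: 0.281
grip_force: 49.2
```

>>> servo_tool(moves=[[[0, 5, 0, 0, 0, 0, 10], [0, 5, 0, 0, 0, 0, 10], [0, 5, 0, 0, 0, 0, 10], [0, 4, 0, 0, 0, 0, 10], [0, 2.8, 0, 0, 0, 0, 10]]])

```text
time_s: 15.8
position: [0.5026, -0.3834, 0.2375]
orientation: [3.115, -0.401, 0.001]
wrist_force: [0.5, -0.3, -0.9]
finger_gap: 0.278
grip_force: 49.2
```

>>> servo_tool(moves=[[[0, 0, 2.5, 0, 0, 0, 10], [0, 0, 3.5, 0, 0, 0, 10], [0, 0, 3, 0, 0, 0, 10], [0, 0, 2, 0, 0, 0, 10], [0, 0, 0.8, 0, 0, 0, 10]]])

```text
time_s: 16.42
position: [0.5032, -0.3808, 0.1194]
orientation: [-3.115, 0.398, 0.001]
wrist_force: [-0.2, 0.9, -0.5]
finger_gap: 0.279
grip_force: 49.3
```

>>> servo_tool(moves=[[[0, 0, 0, 0, 0, 0, 10], [0, 0, 0, 0, 0, 0, 10], [0, 0, 0, 0, 0, 0, 10], [0, 0, 0, 0, 0, 0, 10], [0, 0, 0, 0, 0, 0, 10]]])

```text
time_s: 17.05
position: [0.5039, -0.3815, 0.1216]
orientation: [3.116, -0.398, 0.002]
wrist_force: [0.8, -0.1, -1.3]
finger_gap: 0.284
grip_force: 49.3
```

Run:
```python
from h import *
go(np.array([.504,-.382,.12]),tool(0))
s=get_state();C=Ro.from_rotvec(s["orientation"])
print("nose",s["position"]+C.apply([-.087,0,-.032]))
a,_=capture("scene");b,_=capture("top");k=lambda p:cv2.resize(p[:,:,::-1],(400,300))
cv2.imwrite("pics/end.png",np.hstack([k(a[100:340,220:540]),k(b[150:330,240:480])]))
```

```text
t 17.05 pos [ 0.5039 -0.3815  0.1216] F [ 0.81 -0.07 -1.32] gap 0.284 grip 49.27819490432739 q [-0.84  0.4   1.54  0.    1.2   0.99]
z axis [ 0.001 -0.001 -1.   ] turn(deg, tool now) [ 0.01 -0.08  0.03]
shift cm tool now [0.02 0.05 0.16] in final tool [0.02 0.05 0.16]
nose [ 0.41966044 -0.35958054  0.15350298]
```

View pics/end.png

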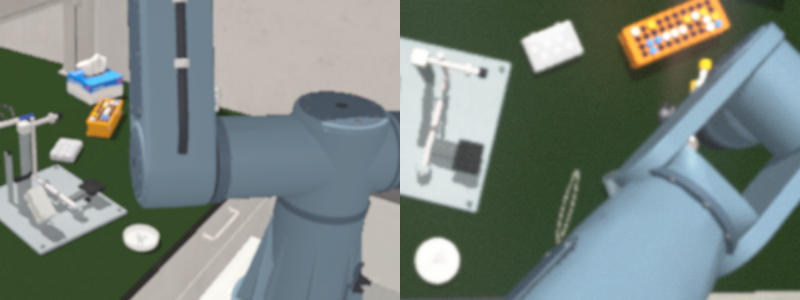

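The picture shows the stand empty, with the bolt back and the case and rack where they were. The pipette's yellow button end sticks out at about (705,65), so it is still held. The calculated nose position is the tray centre at 15 cm.

```bash
python3 -c "
from cell import *
print(close_job())"
```

```text
the job is handed in; nothing more can be done
None
```

I handed in the job at about 17 s with the pedal pressed to its stop, the bolt back, and the pipette drawn and held level. Its nose is over the middle of the parts tray at about 15 cm, computed from the tool pose because the arm hid it in the final pictures. The case and rack look unmoved; the hand-in returned no verdict.

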